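# Reset the water filter unit with the blue key

## Robot

A 6-joint arm with a two-finger parallel gripper is mounted at the origin on the work surface. World frame = base frame: x ahead of the robot, y to its left, z up, the work surface at z = 0. Lengths are in mm, angles in rad, forces in N, time in s.
With the tool pointing down it reaches from about 400 to 925 mm from the base axis. Payload 12.5 kg.
Tool frame: the origin (TCP) lies on the centre line of the jaws, within the pads' length; the fingertips stand 14 mm ahead of it and the grasp point (between the pads) lies 5 mm behind it; z points along the fingers, y is the direction in which the jaws open and shut (so a half turn about z gives the same grasp; the last joint's range is limited). The gripper opens to 95 mm and grips with 3 to 60 N. Pads are 20 mm wide; open, the fingers measure 119 mm over their backs; the gripper's body (75 mm by 180 mm) begins 59 mm behind the grasp point.
Start: joints at [1.145, 0.491, 1.559, -0, 1.092, -0.106], TCP at [196.47, 593.337, 195.861] pointing down, gripper open.
Joint ranges: [-3.1, 3.1], [-0.84, 2.19], [0.05, 2.79], [-1.13, 4.28], [0.06, 2.93], [-2.69, 2.69]. Speed limits (rad/s): [2.22, 2.22, 2.79, 3.14, 3.14, 3.14].

## Interface

Orientations are given as [roll, pitch, yaw] about the fixed x, y, z axes, in that order (R = Rz(yaw) Ry(pitch) Rx(roll)).
In Python, from cell import * gives the robot as it stands.
- The arm moves only by the tool play_rows, never from a script. Its argument "moves" is a list of rows, each a list of 7 numbers: the shift along the tool's x, y, z in m, then the turn, a rotation vector about the tool's x, y, z in rad, then the opening in per cent of the stroke, from 0 (shut) to 100 (fully open). In form: [[tx, ty, tz, ax, ay, az, claw], ...]. A call has 1 to 8 rows; each row shifts and turns the pose as measured when the row begins, along the tool's axes as they then stand; what a row does not reach is not made up. A row lasts 1/10 s, in which the tool goes at most 50 mm and 8.59 degrees, less where a joint would pass 70% of its speed; a pose out of reach is approached as far as the arm can. A call is refused whole if a number of a shift passes 0.05 or a number of a turn 0.15, either way. A call with a gripper value outside its range is refused whole. The fingers move at their own pace and stop on an object; the grip force is fixed at half the most. Time passes only in rows, so rows that do not move let the fingers close. It gives the time, the measured TCP pose, the force and the opening at its end, in the units of the state.
- state(): the state, without advancing time (a new reading comes with each control period).
- read_camera(name): name is "scene" or "top" or "wrist"; returns a dict with "img" (420x560x3 uint8, red, green, blue), "fx", "fy", "cx", "cy" (pixels), "R" (3x3) and "t" (3): a world point X has camera coordinates R X + t. Camera axes: x right, y down, z forward; pixel columns grow to the right and rows downward; lengths in mm; the calibration is good to about 2 mm. A picture is of the moment at which its call begins. There is no depth.
- job_done(): hands the job in, once; it reports no verdict.
The state is a dict: "t": time; "joints": joint angles; "qvel": joint speeds; "tau": joint torques, N m; "eef_pos": TCP position; "tcp_rot": TCP orientation; "ft_force": force on the tool from outside, world axes, zero at the start; "moment": the same for the moment, N m; "opening": opening from 0.0 (shut) to 1.0 (fully open).
Only numpy, scipy, OpenCV 4.12 (cv2) and the standard library are available. Lean on these libraries where they do the work, as an engineer would, in place of code of your own. Each camera call takes 0.05 s, during which the arm holds its last target.

## Task

The mesh filter has been cleaned, so reset the water filter unit: take the blue-headed key from the wooden key stand, push it fully into the keyhole inside the blue ring, turn it clockwise to its stop and back home while it stays fully in, then pull it out. Put the key in the steel cutlery caddy and let go, leaving the caddy upright.

Things in the scene. Friction and masses are not known exactly. Their poses are not given: they have to be found in the camera images.
- blue_key_bow (a point): Centre of the blue key's head, 14 thick (x, pinch here) x 42 wide (y) x 42 mm high. The key stands upright in a wooden stand, 45 mm high, 80 mm from a yellow-headed twin (lift clear of it). z up. Below: 12 mm neck; collar 40 mm wide, its underside (on the stand) 51 mm below this point; blade 6 (x) x 28 (y) x 32 mm long, tip 83 mm below this point. 70 g. Same after a half turn about z.
- keyhole (a point): Centre of the keyhole mouth on top of a fixed white filter unit (160 x 200 x 78 mm high), inside a flat blue ring (inner diameter 56 mm, 2 mm proud). z up; slot 38 mm long (y), 13 wide (x), 40 deep, its mouth bevelled to 46 x 25; turns with the barrel. The key goes in blade down, its y along the slot, either way round, until its collar rests on the barrel (head centre 51 mm above here).
- lock_barrel (a joint): Turn of the lock barrel in rad: 0 home, growing clockwise from above, stop at 1.0. A light spring (0.1 N m at the stop) brings it home when the key is turned back. The slot is loose: the key turns about 0.25 rad before it drives the barrel, so about 1.25 rad in all reaches the stop; turned back to the yaw it went in at, the barrel is home.
- caddy: Empty round steel cutlery caddy, an open cup standing loose on the worktop: rim diameter 116 mm, height 80 mm, wall 3 mm, floor about 5 mm thick, 0.45 kg. Origin at the centre of its underside, z up. The key may stand, lean or lie in it.
Not all that is in view belongs to the job. What is shaped like the part that bears blue_key_bow but pink or red is not meant.

How it is judged (in metres and radians):
On the way, in this order (a step that is already met when the one before it is completed fails the run):
1. the blue key is fully in the keyhole with the lock at home (z of blue_key_bow in the frame of keyhole below 0.061 m and horizontal distance between blue_key_bow and keyhole below 0.015 m and angle between blue_key_bow's own z axis and vertical below 0.25 rad and value of joint lock_barrel below 0.26 rad), for 0.1 s.
2. the lock is turned to its stop by the key, which is fully in (value of joint lock_barrel above 0.83 rad and z of blue_key_bow in the frame of keyhole below 0.061 m and horizontal distance between blue_key_bow and keyhole below 0.015 m), for 0.1 s.
3. the lock is back home with the key still fully in (value of joint lock_barrel below 0.18 rad and z of blue_key_bow in the frame of keyhole below 0.061 m and horizontal distance between blue_key_bow and keyhole below 0.015 m), for 0.1 s.
At the end, for the whole second after the job is handed in: The blue key lies or leans at rest in the caddy (head centre within 65 mm of the caddy's axis and less than 105 mm above its underside), the caddy stands upright within 11 degrees, and the lock barrel is home within 0.18 rad (10 degrees) (horizontal distance between blue_key_bow and caddy below 0.065 m and z of blue_key_bow in the frame of caddy below 0.105 m and linear speed of blue_key below 0.05 m/s and angle between caddy's own z axis and vertical below 0.2 rad and value of joint lock_barrel below 0.18 rad); the robot touches nothing.
It also fails if it takes over 59 s, if anything falls off the work surface, if the arm or the gripper's body presses on something with over 40 N, if the wrist force passes 120 N, or if a joint passes its speed limit or range.

## Working session

There is one attempt and no reset: what is moved stays moved. The work goes in short steps, Python scripts to look and compute and a tool call to move; the robot and the scene stay as the last step left them, time stands still between calls to the robot, and variables do not carry over. Pictures are saved under pics/ and viewed, and the job is handed in when it is done.

Besides the shell and the picture viewer there is one more tool, called after "Emit:" by a JSON object that holds its "fn" and its "kwargs". play_rows: Moves the arm, as the interface text tells. Its arguments: {"type":"object","properties":{"moves":{"type":"array"}},"required":["moves"]}

```bash
mkdir -p pics; ls; python3 - <<'E'
from cell import *
import cv2,json
print(state())
for n in ["scene","top","wrist"]:
    c=read_camera(n); cv2.imwrite(f"pics/{n}0.png",c["img"][:,:,::-1])
    print(n,c["fx"],c["fy"],c["cx"],c["cy"],c["R"],c["t"])
E
```

```text
pics
{'t': 0.0, 'joints': array([ 1.14535213e+00,  4.91539216e-01,  1.55944655e+00,  3.90007450e-05,
        1.09172637e+00, -1.05621226e-01]), 'qvel': array([-0.00035471,  0.00162288, -0.00130808,  0.00051933, -0.00202121,
        0.00056936]), 'tau': array([-1.88320497e-03, -6.12640715e+01, -2.58175153e+01,  6.91307872e-02,
        4.82061657e-02, -7.41707709e-05]), 'eef_pos': array([196.3684489 , 593.06582189, 195.27540736]), 'tcp_rot': array([-3.14048306e+00, -1.52418445e-04,  2.82175160e+00]), 'ft_force': array([ 0.04402508, -0.48379118,  0.85537213]), 'moment': array([-0.06554526, -0.03555065, -0.03740837]), 'opening': 0.9988461906150591}
scene 379.10979301829605 379.10979301829605 278.3995698495443 214.2102100567779 [[-0.5407014   0.84114785  0.0105966 ]
 [ 0.63859408  0.41863161 -0.64571293]
 [-0.54757611 -0.34237096 -0.76350673]] [ 350.94084317 -268.63110426 1199.77518862]
top 546.9241291131859 546.9241291131859 282.58208662893486 215.0083271860313 [[-0.00280734 -0.99999319 -0.00239766]
 [-0.99781164  0.00295959 -0.06605434]
 [ 0.06606099  0.00220697 -0.99781315]] [ -56.27170595  552.98986563 1370.01622049]
wrist 313.95904535753726 313.95904535753726 281.28774741360354 214.85811722012252 [[ 0.31548424  0.94892969 -0.0014606 ]
 [ 0.90881102 -0.30170272  0.28816314]
 [ 0.27300589 -0.09223834 -0.95758022]] [-624.76122492  -32.71017114  393.00729662]
```

View pics/scene0.png

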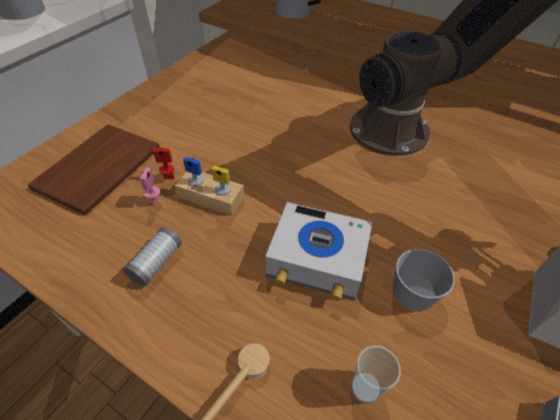

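View pics/top0.png

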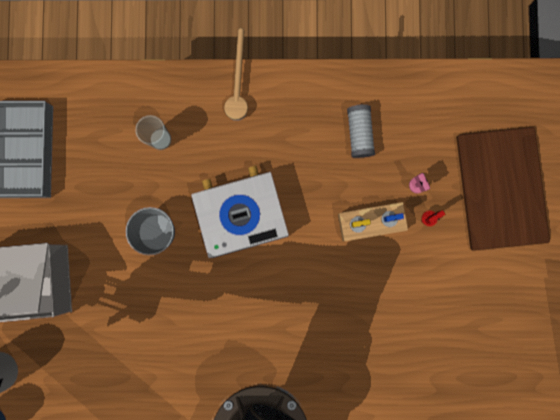

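View pics/wrist0.png

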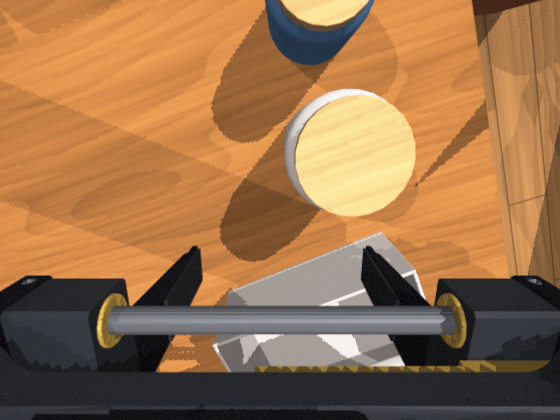

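The scene shows the blue key near (193,170), the yellow at (221,180), the lock at (321,239) and the caddy at (421,280). In the top view these are at (393,217), (360,223), (239,214) and (150,231). Next I'll measure them.

```bash
cat > h.py <<'E'
import numpy as np, cv2
from cell import *
def ray(c,u,v):
    R=np.array(c["R"]);t=np.array(c["t"])
    d=R.T@np.array([(u-c["cx"])/c["fx"],(v-c["cy"])/c["fy"],1.]); return -R.T@t,d
def plane(c,u,v,z):
    o,d=ray(c,u,v); return o+d*(z-o[2])/d[2]
def tri(c1,p1,c2,p2):
    o1,d1=ray(c1,*p1);o2,d2=ray(c2,*p2)
    s=np.linalg.lstsq(np.c_[d1,-d2],o2-o1,rcond=None)[0]
    a=o1+s[0]*d1;b=o2+s[1]*d2
    return (a+b)/2,np.linalg.norm(a-b)
def blobs(c,lo,hi,amin=15):
    m=cv2.inRange(cv2.cvtColor(c["img"],cv2.COLOR_RGB2HSV),np.array(lo),np.array(hi))
    n,l,s,ce=cv2.connectedComponentsWithStats(m)
    return m,[(s[i],ce[i],np.argwhere(l==i)[:,::-1]) for i in range(1,n) if s[i][4]>=amin]
def crop(c,x,y,w,h,k,name):
    cv2.imwrite(f"pics/{name}.png",cv2.resize(c["img"][y:y+h,x:x+w,::-1],None,fx=k,fy=k,interpolation=cv2.INTER_CUBIC))
E
python3 - <<'E'
from h import *
import pickle
S=read_camera("scene");T=read_camera("top")
pickle.dump((S,T),open("c0.pkl","wb"))
for nm,c,z in (("S",S,96),("T",T,96)):
    for col,lo,hi in (("blue",(105,150,60),(125,255,255)),("yel",(24,150,90),(34,255,255))):
        m,b=blobs(c,lo,hi)
        for s,ce,p in b:
            print(nm,col,s,ce.round(1),plane(c,*ce,z).round(1),plane(c,*ce,80).round(1), np.round(cv2.minAreaRect(p.astype(np.float32)),1) if 0 else cv2.minAreaRect(p.astype(np.float32)))
crop(T,330,170,120,90,6,"t_keys");crop(T,180,160,120,110,6,"t_lock");crop(T,110,190,80,80,6,"t_cad");crop(S,130,130,130,100,6,"s_keys")
E
```

```text
S blue [184 158  17  16 181] [192.4 165.5] [ 541.1 -324.4   96. ] [ 529.2 -338.1   80. ] ((192.0, 165.5), (15.0, 16.0), 90.0)
S blue [299 221  44  36 821] [320.6 238.8] [565.4  50.9  96. ] [554.2  46.5  80. ] ((320.5, 238.5), (35.0, 43.0), 90.0)
S yel [212 166  17  12  68] [221.  170.2] [ 515.5 -254.7   96. ] [ 502.9 -266.7   80. ] ((220.96925354003906, 170.25384521484375), (16.92721939086914, 8.156639099121094), 37.87498474121094)
S yel [219 175  10   8  24] [223.7 179.3] [ 536.9 -229.5   96. ] [ 525.  -240.9   80. ] ((223.7327880859375, 179.45692443847656), (9.847983360290527, 6.040096759796143), 23.198591232299805)
T blue [220 195  40  40 806] [239.3 214.3] [549.8  45.7  96. ] [550.8  47.   80. ] ((239.25001525878906, 214.25), (38.890872955322266, 38.18376159667969), 45.0)
T blue [384 214  19   7  84] [393.2 217. ] [ 542.1 -322.8   96. ] [ 543.1 -326.1   80. ] ((393.1731262207031, 216.86534118652344), (4.9029035568237305, 18.43491554260254), 78.69007110595703)
T yel [362 220   8   5  24] [365.6 222. ] [ 530.2 -256.6   96. ] [ 531.1 -259.    80. ] ((365.6471252441406, 222.08827209472656), (3.8805696964263916, 6.5484619140625), 75.96376037597656)
T yel [353 222   9   4  20] [356.5 224. ] [ 525.7 -234.8   96. ] [ 526.5 -236.9   80. ] ((356.9800109863281, 223.8599853515625), (2.828427314758301, 8.202439308166504), 81.8698959350586)
```

View pics/t_keys.png

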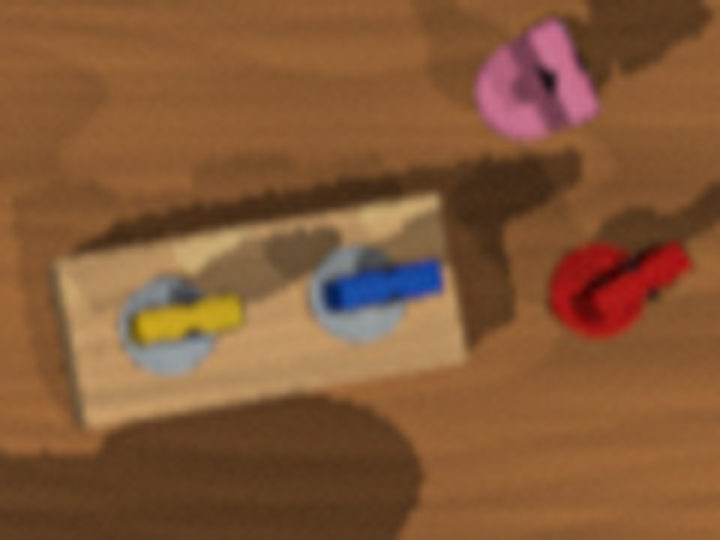

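View pics/t_lock.png

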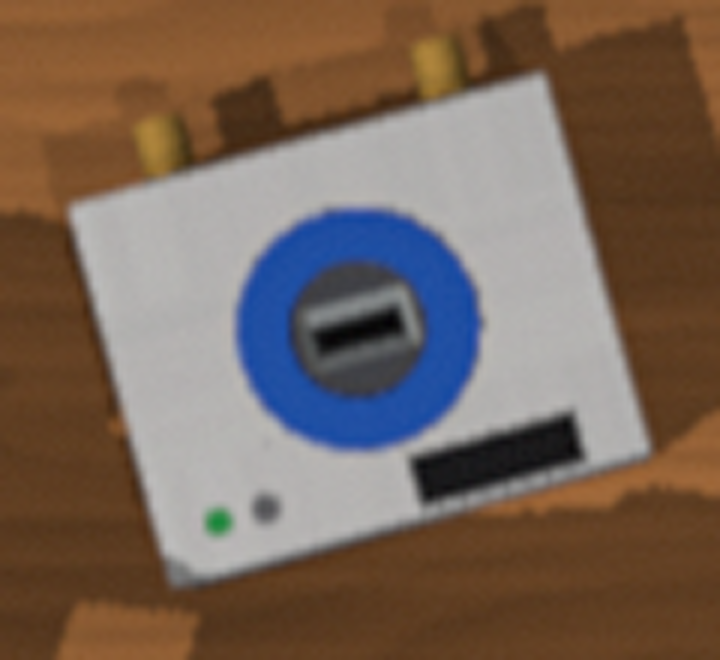

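View pics/s_keys.png

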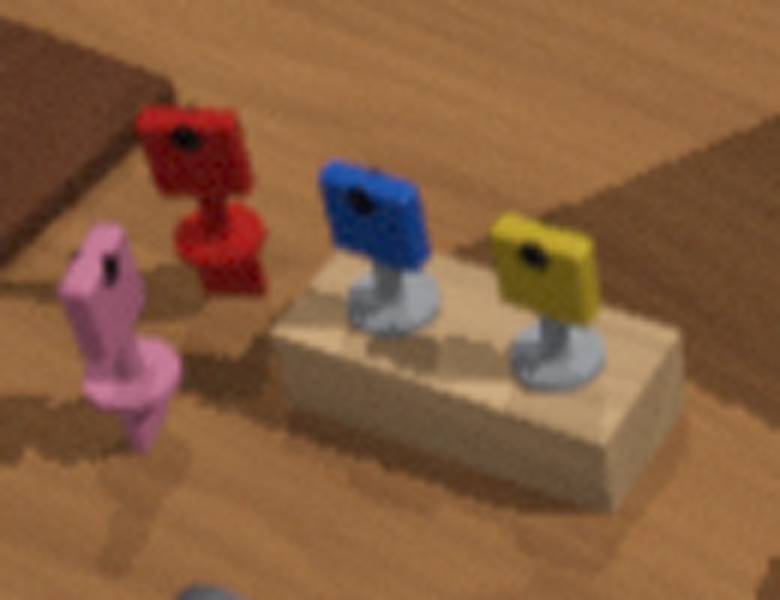

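View pics/t_cad.png

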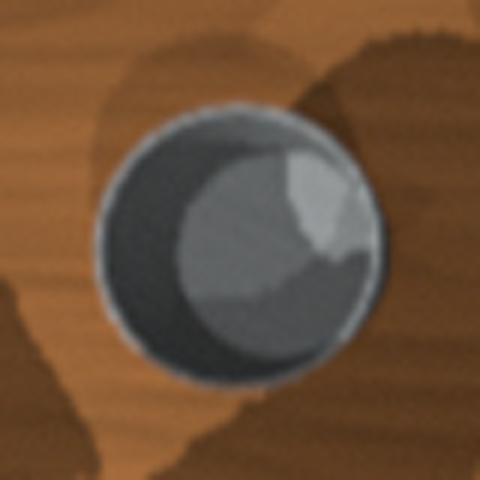

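```bash
cat >> h.py <<'E'
def go(x,y,z,yang=None):
    "print tool-frame shift (mm) to TCP target and az turn to jaw angle"
    from scipy.spatial.transform import Rotation as Ro
    s=state();p=np.array(s["eef_pos"]);R=Ro.from_euler("xyz",s["tcp_rot"]).as_matrix()
    d=R.T@(np.array([x,y,z])-p)
    a=np.arctan2(R[1,1],R[0,1])
    tilt=R.T@np.cross(R[:,2],[0,0,-1])
    print("t",round(s["t"],2),"pos",p.round(1),"yang",round(a,3),"shift",d.round(1),"az",None if yang is None else round((a-yang+np.pi)%(2*np.pi)-np.pi,3),"tilt",tilt.round(4),"F",np.round(s["ft_force"],1),"op",round(s["opening"],3),"q",np.round(s["joints"],2))
E
python3 - <<'E'
from h import *
import pickle
S,T=pickle.load(open("c0.pkl","rb"))
for c in (S,T): print(-np.array(c["R"]).T@c["t"])
print(tri(S,(192.4,165.5),T,(393.2,217)))
def q(pts,ox,oy,z): 
    P=np.array([plane(T,ox+(a+.5)/6-.5,oy+(b+.5)/6-.5,z) for a,b in pts]);print(P.round(1),P.mean(0).round(1),[np.degrees(np.arctan2(*(P[(i+1)%len(P)]-P[i])[1::-1])).round(1) for i in range(len(P))])
q([(57,262),(440,195),(467,360),(85,428)],330,170,45)
q([(168,325),(360,294)],330,170,51)
q([(70,205),(545,72),(652,455),(170,587)],180,160,78)
q([(239,214)],0,0,80)
print(plane(T,239.3,214.3,80),plane(S,320.6,238.8,80))
q([(242,245)],110,190,80)
E
```

```text
[1018.2686715   228.03251395  738.85907591]
[ 461.11712552  -60.9315333  1403.41265691]
(array([ 542.19168564, -322.73336782,   97.72110904]), np.float64(0.5893329651262293))
[[ 555.  -198.6   45. ]
 [ 582.4 -357.9   45. ]
 [ 513.9 -367.8   45. ]
 [ 486.2 -209.5   45. ]] [ 534.4 -283.4   45. ] [np.float64(-80.2), np.float64(-171.7), np.float64(99.9), np.float64(9.0)]
[[ 528.4 -243.5   51. ]
 [ 541.  -322.8   51. ]] [ 534.7 -283.2   51. ] [np.float64(-81.0), np.float64(99.0)]
[[601.4 164.3  78. ]
 [655.2 -28.6  78. ]
 [499.3 -71.6  78. ]
 [446.7 122.8  78. ]] [550.6  46.7  78. ] [np.float64(-74.4), np.float64(-164.6), np.float64(105.1), np.float64(15.0)]
[[997.6 544.2  80. ]] [997.6 544.2  80. ] [np.float64(0.0)]
[550.76803691  46.98038514  80.        ] [554.28424247  46.49550016  80.        ]
[[512.3 263.4  80. ]] [512.3 263.4  80. ] [np.float64(0.0)]
```

Emit:
{"fn": "play_rows", "kwargs": {"moves": [[0, 0, -0.01, 0, 0, 0.135, 100], [0, 0, -0.01, 0, 0, 0.135, 100], [0, 0, -0.01, 0, 0, 0.135, 100], [0, 0, -0.01, 0, 0, 0.135, 100], [0, 0, -0.01, 0, 0, 0.135, 100], [0, 0, -0.01, 0, 0, 0.135, 100], [0, 0, -0.01, 0, 0, 0.135, 100], [0, 0, -0.01, 0, 0, 0.135, 100]]}}

```text
t: 1.05
eef_pos: [196.0, 592.3, 275.9]
tcp_rot: [-3.138, 0.005, 1.701]
ft_force: [-0.3, -0.3, -0.1]
opening: 1.001
```

Emit:
{"fn": "play_rows", "kwargs": {"moves": [[-0.04, 0.029, 0, 0, 0, 0, 100], [-0.04, 0.029, 0, 0, 0, 0, 100], [-0.04, 0.029, 0, 0, 0, 0, 100], [-0.04, 0.029, 0, 0, 0, 0, 100], [-0.04, 0.029, 0, 0, 0, 0, 100], [-0.04, 0.029, 0, 0, 0, 0, 100], [-0.04, 0.029, 0, 0, 0, 0, 100], [-0.04, 0.029, 0, 0, 0, 0, 100]]}}

```text
t: 1.85
eef_pos: [467.6, 301.6, 277.3]
tcp_rot: [-3.14, 0.003, 1.703]
ft_force: [0.6, 1.7, -0.1]
opening: 1.001
```

```bash
python3 -c "
from h import *
go(541.8,-322.9,230,.168)"
```

```text
t 1.85 pos [467.6 301.6 277.3] yang 0.132 shift [-628.7   -8.6   48.9] az -0.036 tilt [-0.0016  0.0025 -0.    ] F [ 0.6  1.7 -0.1] op 1.001 q [ 0.46  0.32  1.61 -0.    1.21  0.32]
```

Emit:
{"fn": "play_rows", "kwargs": {"moves": [[-0.045, 0, 0, 0, 0, -0.005, 100], [-0.045, 0, 0, 0, 0, -0.005, 100], [-0.045, 0, 0, 0, 0, -0.005, 100], [-0.045, 0, 0, 0, 0, -0.005, 100], [-0.04, 0, 0, 0, 0, -0.005, 100], [0, 0, 0, 0, 0, 0, 100]]}}

```text
t: 2.45
eef_pos: [502.0, 70.7, 276.9]
tcp_rot: [-3.14, 0.003, 1.723]
ft_force: [-0.3, 0.4, -0.2]
opening: 0.998
```

```bash
python3 -c "
from h import *
go(541.8,-322.9,230,.168)
c=read_camera('wrist');cv2.imwrite('pics/w1.png',c['img'][:,:,::-1])
import pickle;pickle.dump(c,open('w1.pkl','wb'))
print(-np.array(c['R']).T@c['t'])"
```

```text
t 2.45 pos [502.   70.7 276.9] yang 0.153 shift [-394.9  -20.4   48.3] az -0.015 tilt [-0.0018  0.0034 -0.    ] F [-0.3  0.4 -0.2] op 0.998 q [ 0.01  0.24  1.73 -0.    1.17 -0.14]
[490.32374246 152.36198925 466.13237863]
```

View pics/w1.png

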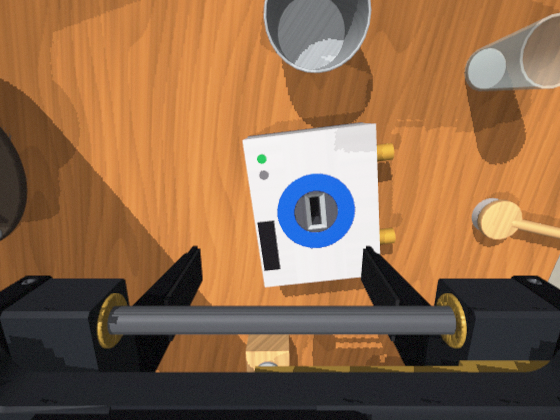

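The wrist view shows the ring centred near (316,211) with a bright-bevelled slot inside it, and the caddy at the top (317,20).

```bash
python3 - <<'E'
from h import *
import pickle
c=pickle.load(open('w1.pkl','rb'))
crop(c,270,165,95,95,8,"w1l")
m,b=blobs(c,(100,150,60),(125,255,255),200)
for s,ce,p in b:
    e=cv2.fitEllipse(cv2.findContours(m,cv2.RETR_EXTERNAL,cv2.CHAIN_APPROX_NONE)[0][0].astype(np.float32)) if len(b)==1 else None
    print(s,ce,plane(c,*ce,80),e, plane(c,*e[0],80) if e else 0)
g=cv2.cvtColor(c["img"],cv2.COLOR_RGB2GRAY)[190:235,300:333];print(g[::3,::2])
E
```

```text
[ 278  174   77   74 3028] [315.62714663 209.98018494] [549.89841051  48.94190014  80.        ] ((315.6335144042969, 210.37330627441406), (72.55461883544922, 76.10150909423828), 72.0480728149414) [550.00202217  48.42806631  80.        ]
[[ 99 103 101 104  99 102 100  88  91  89  96 103 103 101 103 103 101]
 [104 103 102 101  75 100 100  98  98 105 107 114 127  98  91 104 102]
 [101  71 109 129 118 122  97  90  81  90 177 202 155 100  98  91  92]
 [ 97  95 109 141 143  20  20  17  18  52 198 202 183  98  99  99  96]
 [ 99  95 102 147 150  18  21  20  19  41 198 200 186 100  97  97  94]
 [ 96  96 102 147 153  49  20  17  21  30 168 198 192 101 100  97  96]
 [ 99  95  99 149 154  76  18  17  22  29 141 198 194 100  98  98  95]
 [ 98  98  99 135 151 108  22  18  23  34 119 198 199  98 100 102  97]
 [ 98  97  96 123 150 137  25  25  32  28 105 197 202 112  98 102  96]
 [ 99  96  95 113 148 141  33  43  65  63  77 196 202 141  97 100  99]
 [ 97  99  94 106 150 145  38  65  68  66  75 198 200 157 101 101  95]
 [ 99  99  93 104 150 151  66  64  65  64  74 191 199 186 101  98  99]
 [ 94 100  97  97 148 219 224 225 225 226 225 226 226 195  98  87  98]
 [ 99 102  87  88 148 161 139 126 111  99  98  98  97  93 109 102 101]
 [100  97  98  98 115  93 106 107 113  99  96 102  98 102 103 102 100]]
```

View pics/w1l.png

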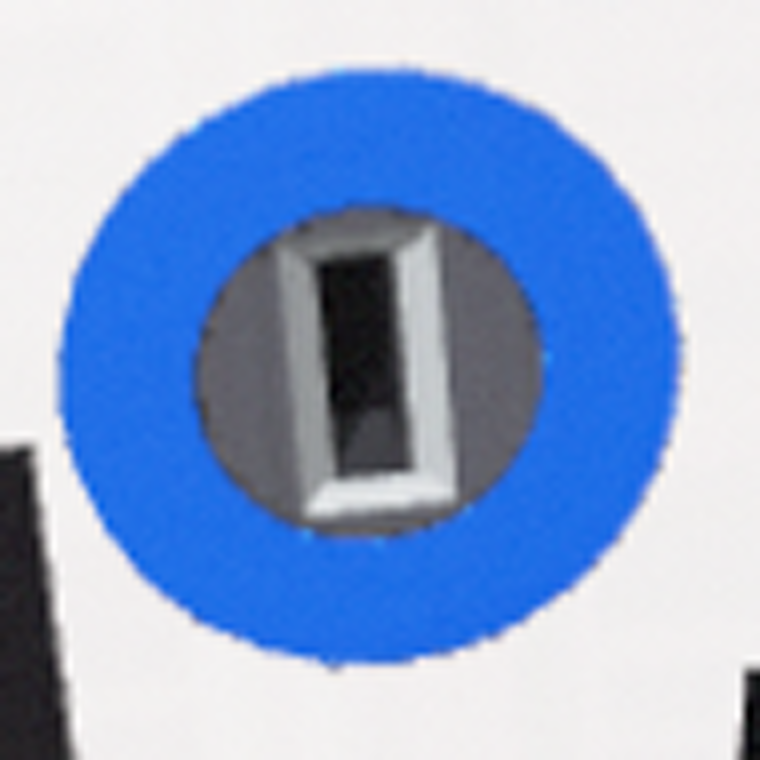

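```bash
python3 - <<'E'
from h import *
import pickle
c=pickle.load(open('w1.pkl','rb'))
def q(pts,z):
    P=np.array([plane(c,270+(a+.5)/8-.5,165+(b+.5)/8-.5,z) for a,b in pts]);D=np.roll(P,-1,0)-P
    print(P.mean(0).round(1),np.linalg.norm(D,axis=1).round(1),np.degrees(np.arctan2(D[:,1],D[:,0])).round(1))
q([(278,240),(437,222),(458,500),(302,518)],78)
q([(316,262),(392,250),(412,470),(336,475)],72)
q([(197,372),(370,205),(543,372),(370,540)],80)
go(541.8,-322.9,230,.168)
E
```

```text
[550.5  46.9  78. ] [25.2 46.8 25.6 47. ] [  15.3  -74.8 -164.3  104.7]
[550.5  46.3  72. ] [12.3 37.6 12.6 36.5] [  18.   -74.3 -167.3  105.4]
[550.5  47.2  80. ] [38.3 39.5 39.2 40.4] [  54.2  -35.  -124.4  143.7]
t 2.5 pos [501.7  72.3 276.9] yang 0.153 shift [-396.6  -20.5   48.1] az -0.015 tilt [-0.0019  0.0029  0.    ] F [-0.2  1.  -0.3] op 1.0 q [ 0.01  0.24  1.73 -0.    1.17 -0.14]
```

Emit:
{"fn": "play_rows", "kwargs": {"moves": [[-0.045, -0.0025, 0.005, 0, 0, -0.002, 100], [-0.045, -0.0025, 0.005, 0, 0, -0.002, 100], [-0.045, -0.0025, 0.005, 0, 0, -0.002, 100], [-0.045, -0.0025, 0.005, 0, 0, -0.002, 100], [-0.045, -0.0025, 0.005, 0, 0, -0.002, 100], [-0.03, -0.0025, 0.005, 0, 0, -0.002, 100], [-0.01, -0.0025, 0.0, 0, 0, -0.002, 100], [0, 0, 0, 0, 0, 0, 100]]}}

```text
t: 3.3
eef_pos: [529.3, -192.7, 246.3]
tcp_rot: [-3.142, 0.0, 1.748]
ft_force: [0.5, 0.4, -0.7]
opening: 0.998
```

```bash
python3 -c "
from h import *
go(541.8,-322.9,230,.168)
c=read_camera('wrist');cv2.imwrite('pics/w2.png',c['img'][:,:,::-1])
import pickle;pickle.dump(c,open('w2.pkl','wb'))"
```

```text
t 3.3 pos [ 529.3 -192.7  246.3] yang 0.177 shift [-130.4  -10.6   16.3] az 0.009 tilt [-0.0001  0.0003 -0.    ] F [ 0.5  0.4 -0.7] op 0.998 q [-0.47  0.35  1.65 -0.    1.14 -0.64]
```

View pics/w2.png

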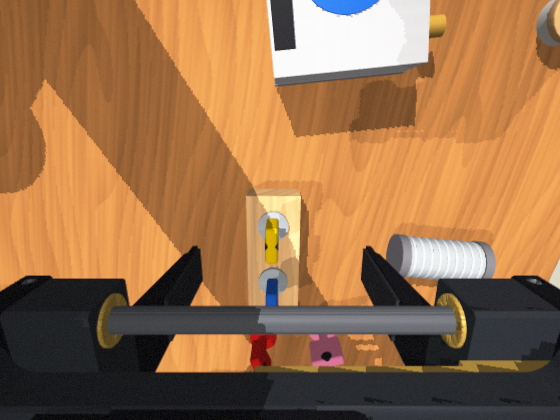

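The wrist view shows the stand in line with the jaws: yellow collar near (273,226), blue collar near (272,281).

```bash
python3 - <<'E'
from h import *
import pickle
c=pickle.load(open('w2.pkl','rb'))
crop(c,235,180,85,125,6,"w2l")
for u,v in((273,226),(272,281)): print(plane(c,u,v,51).round(1))
m,b=blobs(c,(105,150,60),(125,255,255))
for s,ce,p in b: print(s,ce,plane(c,*ce,110).round(1),plane(c,s[0],290,110),plane(c,s[0]+s[2]-1,290,110))
E
```

```text
[ 527.9 -243.    51. ]
[ 539.8 -321.5   51. ]
[312   0  66  15 674] [344.27893175   5.43620178] [554.2  -4.5 110. ] [ 584.02008975 -292.74470177  110.        ] [ 658.78204477 -279.48311775  110.        ]
[266 279  11  27 281] [271.27046263 292.45907473] [ 537.7 -304.3  110. ] [ 531.11219463 -302.12972248  110.        ] [ 542.6138711  -300.08950766  110.        ]
```

View pics/w2l.png

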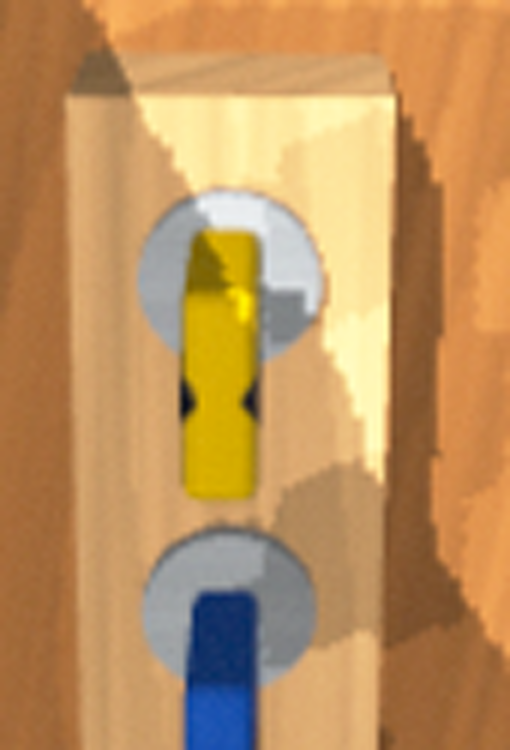

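Emit:
{"fn": "play_rows", "kwargs": {"moves": [[-0.045, -0.003, 0.005, 0, 0, 0.004, 100], [-0.04, -0.003, 0.005, 0, 0, 0.004, 100], [-0.035, -0.003, 0.005, 0, 0, 0.004, 100], [-0.015, -0.001, 0, 0, 0, 0, 100], [0, 0, 0, 0, 0, 0, 100], [0, 0, 0, 0, 0, 0, 100]]}}

```text
t: 3.95
eef_pos: [546.6, -318.4, 233.7]
tcp_rot: [3.139, -0.0, 1.747]
ft_force: [-0.0, 0.3, 0.2]
opening: 1.0
```

```bash
python3 -c "
from h import *
go(540.8,-322.3,93,.163)"
```

```text
t 3.95 pos [ 546.6 -318.4  233.7] yang 0.176 shift [ -2.9  -6.8 140.7] az 0.013 tilt [ 0.0026 -0.0003  0.    ] F [-0.   0.3  0.2] op 1.0 q [-0.63  0.47  1.49  0.    1.18 -0.81]
```

Emit:
{"fn": "play_rows", "kwargs": {"moves": [[-0.003, -0.007, 0.01, 0, 0, 0.013, 100], [0, 0, 0.03, 0, 0, 0, 100], [0, 0, 0.03, 0, 0, 0, 100], [0, 0, 0, 0, 0, 0, 100], [0, 0, 0, 0, 0, 0, 100]]}}

```text
t: 4.45
eef_pos: [540.1, -316.2, 163.5]
tcp_rot: [3.137, 0.001, 1.737]
ft_force: [-0.2, 0.2, 0.3]
opening: 1.004
```

```bash
python3 -c "
from h import *
go(540.8,-322.3,93,.163)"
```

```text
t 4.45 pos [ 540.1 -316.2  163.5] yang 0.166 shift [-6.  -0.6 70.5] az 0.003 tilt [ 0.0047  0.0011 -0.    ] F [-0.2  0.2  0.3] op 1.004 q [-0.64  0.52  1.6   0.    1.02 -0.8 ]
```

Emit:
{"fn": "play_rows", "kwargs": {"moves": [[-0.006, -0.001, 0, 0.005, 0, 0, 100], [0, 0, 0, 0, 0, 0, 100], [0, 0, 0, 0, 0, 0, 100]]}}

```text
t: 4.75
eef_pos: [540.9, -322.7, 166.9]
tcp_rot: [3.14, 0.004, 1.738]
ft_force: [-0.2, 0.4, 0.2]
opening: 1.001
```

```bash
python3 -c "
from h import *
go(540.8,-322.3,93,.163)
c=read_camera('wrist');cv2.imwrite('pics/w3.png',c['img'][:,:,::-1])"
```

```text
t 4.75 pos [ 540.9 -322.7  166.9] yang 0.167 shift [ 0.8 -0.2 73.9] az 0.004 tilt [0.0021 0.004  0.    ] F [-0.2  0.4  0.2] op 1.001 q [-0.64  0.52  1.58 -0.    1.03 -0.81]
```

View pics/w3.png

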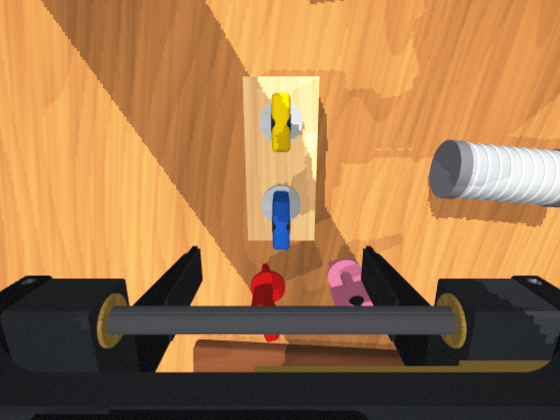

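Emit:
{"fn": "play_rows", "kwargs": {"moves": [[0.001, 0, 0.03, 0, 0.002, 0, 100], [0, 0, 0.025, 0, 0, 0, 100], [0, 0, 0.01, 0, 0, 0, 100], [0, 0, 0, 0, 0, 0, 100], [0, 0, 0, 0, 0, 0, 100]]}}

```text
t: 5.3
eef_pos: [542.5, -323.3, 103.9]
tcp_rot: [3.135, 0.007, 1.737]
ft_force: [0.9, 0.7, 0.3]
opening: 1.0
```

```bash
python3 -c "
from h import *
go(540.8,-322.3,93,.163)"
```

```text
t 5.3 pos [ 542.5 -323.3  103.9] yang 0.166 shift [ 1.3 -1.6 10.8] az 0.003 tilt [0.0065 0.0065 0.    ] F [0.9 0.7 0.3] op 1.0 q [-0.64  0.6   1.64  0.    0.89 -0.81]
```

Emit:
{"fn": "play_rows", "kwargs": {"moves": [[0.001, -0.002, 0.011, 0.006, 0.006, 0, 100], [0, 0, 0, 0, 0, 0, 100], [0, 0, 0, 0, 0, 0, 30], [0, 0, 0, 0, 0, 0, 30], [0, 0, 0, 0, 0, 0, 30], [0, 0, 0, 0, 0, 0, 30]]}}

```text
t: 5.9
eef_pos: [541.3, -323.5, 95.1]
tcp_rot: [3.139, 0.003, 1.737]
ft_force: [0.0, -1.0, -1.0]
opening: 0.72
```

```bash
python3 -c "
from h import *
go(540.8,-322.3,93,.163)"
```

```text
t 5.9 pos [ 541.3 -323.5   95.1] yang 0.166 shift [ 1.3 -0.3  2.1] az 0.003 tilt [ 0.0031  0.0032 -0.    ] F [ 0. -1. -1.] op 0.72 q [-0.64  0.61  1.65  0.    0.88 -0.81]
```

Emit:
{"fn": "play_rows", "kwargs": {"moves": [[0.001, 0, 0.002, 0, 0, 0, 0], [0, 0, 0, 0, 0, 0, 0], [0, 0, 0, 0, 0, 0, 0], [0, 0, 0, 0, 0, 0, 0], [0, 0, 0, 0, 0, 0, 0], [0, 0, 0, 0, 0, 0, 0], [0, 0, 0, 0, 0, 0, 0], [0, 0, 0, 0, 0, 0, 0]]}}

```text
t: 6.7
eef_pos: [541.2, -322.4, 93.1]
tcp_rot: [3.138, 0.003, 1.737]
ft_force: [-0.2, 0.4, -0.8]
opening: 0.144
```

Emit:
{"fn": "play_rows", "kwargs": {"moves": [[0, 0, 0, 0, 0, 0, 0], [0, 0, 0, 0, 0, 0, 0], [0, 0, 0, 0, 0, 0, 0]]}}

```text
t: 7.0
eef_pos: [541.2, -322.4, 93.1]
tcp_rot: [3.138, 0.003, 1.737]
ft_force: [-0.8, 0.1, -0.3]
opening: 0.142
```

```bash
python3 -c "
from h import *
go(540.8,-322.3,93,.163)"
```

```text
t 7.0 pos [ 541.2 -322.4   93.1] yang 0.166 shift [ 0.2 -0.3  0.1] az 0.003 tilt [0.0031 0.0034 0.    ] F [-0.8  0.1 -0.3] op 0.142 q [-0.64  0.61  1.65 -0.    0.88 -0.81]
```

Emit:
{"fn": "play_rows", "kwargs": {"moves": [[0, 0, -0.01, 0, 0, 0, 0], [0, 0, -0.02, 0, 0, 0, 0], [0, 0, -0.03, 0, 0, 0, 0], [0, 0, -0.03, 0, 0, 0, 0], [0, 0, -0.03, 0, 0, 0, 0], [0, 0, -0.03, 0, 0, 0, 0], [0, 0, 0, 0, 0, 0, 0], [0, 0, 0, 0, 0, 0, 0]]}}

```text
t: 7.8
eef_pos: [540.0, -321.5, 252.6]
tcp_rot: [3.138, 0.003, 1.737]
ft_force: [-0.5, -0.7, -0.7]
opening: 0.142
```

```bash
python3 -c "
from h import *
go(550.5,46.7,235,.264)
c=read_camera('scene');crop(c,120,90,160,140,4,'s4')
c=read_camera('wrist');cv2.imwrite('pics/w4.png',c['img'][:,:,::-1])"
```

```text
t 7.8 pos [ 540.  -321.5  252.6] yang 0.166 shift [361.4  71.3  16.7] az -0.098 tilt [ 0.0031  0.0033 -0.    ] F [-0.5 -0.7 -0.7] op 0.142 q [-0.64  0.45  1.48 -0.    1.21 -0.81]
```

View pics/s4.png

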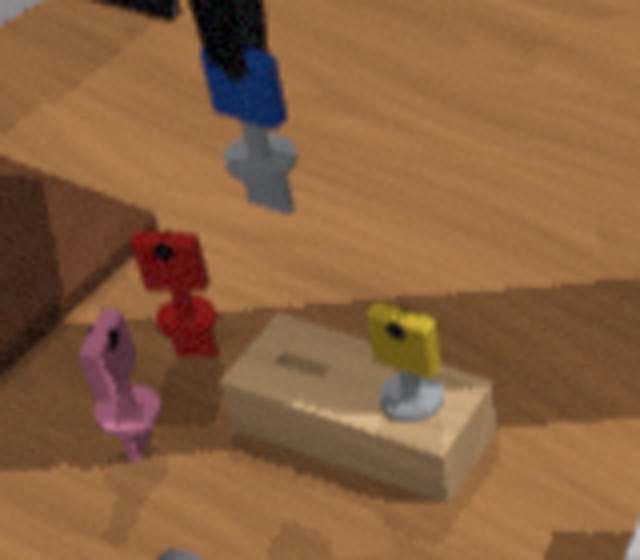

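View pics/w4.png

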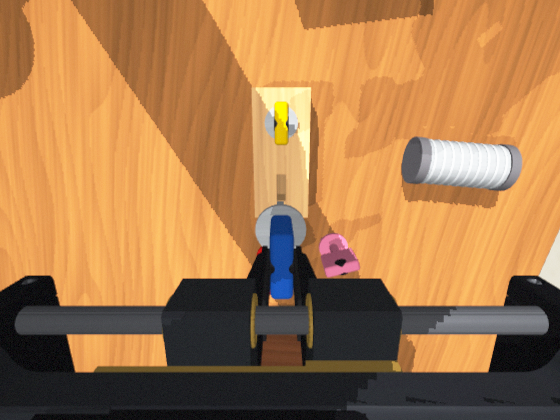

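The blue key is held upright and clear of its stand (tip near (275,210) in the scene crop), and the slot it left in the stand is visible.

Emit:
{"fn": "play_rows", "kwargs": {"moves": [[0.03, 0.006, 0, 0, 0, -0.012, 0], [0.045, 0.009, 0, 0, 0, -0.012, 0], [0.045, 0.009, 0, 0, 0, -0.012, 0], [0.045, 0.009, 0, 0, 0, -0.012, 0], [0.045, 0.009, 0, 0, 0, -0.012, 0], [0.045, 0.009, 0, 0, 0, -0.012, 0], [0.045, 0.009, 0, 0, 0, -0.012, 0], [0.03, 0.006, 0, 0, 0, -0.012, 0]]}}

```text
t: 8.7
eef_pos: [532.4, 23.6, 241.5]
tcp_rot: [-3.13, -0.006, 1.829]
ft_force: [1.2, -0.5, -1.1]
opening: 0.144
```

```bash
python3 -c "
from h import *
go(550.5,46.7,235,.264)"
```

```text
t 8.7 pos [532.4  23.6 241.5] yang 0.258 shift [17.6 23.4  6.3] az -0.006 tilt [-0.0115 -0.0062  0.    ] F [ 1.2 -0.5 -1.1] op 0.144 q [-0.08  0.32  1.71  0.    1.12 -0.34]
```

Emit:
{"fn": "play_rows", "kwargs": {"moves": [[0.009, 0.012, 0, -0.006, -0.003, -0.003, 0], [0.009, 0.012, 0, -0.006, -0.003, -0.003, 0], [0, 0, 0, 0, 0, 0, 0], [0, 0, 0, 0, 0, 0, 0]]}}

```text
t: 9.1
eef_pos: [551.5, 50.7, 238.4]
tcp_rot: [-3.138, -0.001, 1.839]
ft_force: [1.2, 0.4, -1.1]
opening: 0.145
```

```bash
python3 -c "
from h import *
go(550.5,46.7,225,.264)
S=read_camera('scene');crop(S,260,120,140,170,4,'s5')
c=read_camera('wrist');cv2.imwrite('pics/w5.png',c['img'][:,:,::-1])"
```

```text
t 9.1 pos [551.5  50.7 238.4] yang 0.268 shift [-3.6 -2.  13.4] az 0.004 tilt [-0.0033 -0.0012 -0.    ] F [ 1.2  0.4 -1.1] op 0.145 q [-0.03  0.35  1.68  0.    1.12 -0.3 ]
```

View pics/s5.png

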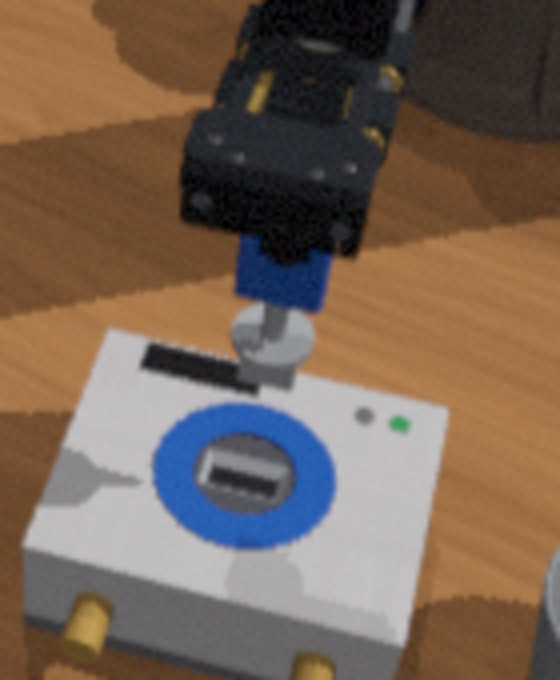

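View pics/w5.png

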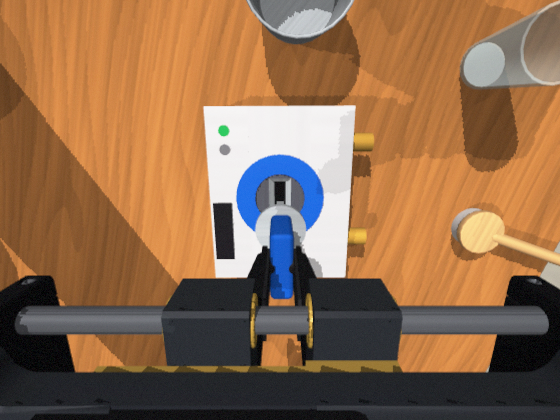

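Key and slot line up in both views: in the wrist image, the slot is at (280,190) and the key at (281,255).

Emit:
{"fn": "play_rows", "kwargs": {"moves": [[-0.004, -0.002, 0.01, 0, 0, 0.004, 0], [0, 0, 0.02, 0, 0, 0, 0], [0, 0, 0.02, 0, 0, 0, 0], [0, 0, 0, 0, 0, 0, 0], [0, 0, 0, 0, 0, 0, 0]]}}

```text
t: 9.7
eef_pos: [549.8, 41.1, 185.9]
tcp_rot: [-3.138, -0.001, 1.828]
ft_force: [0.9, -0.4, -1.5]
opening: 0.145
```

```bash
python3 -c "
from h import *
go(550.5,46.7,126,.264)
S=read_camera('scene');crop(S,260,120,140,170,4,'s6')"
```

```text
t 9.7 pos [549.8  41.1 185.9] yang 0.258 shift [ 5.2  2.3 59.9] az -0.006 tilt [-0.0032 -0.0007  0.    ] F [ 0.9 -0.4 -1.5] op 0.145 q [-0.04  0.4   1.75 -0.    1.   -0.3 ]
```

View pics/s6.png

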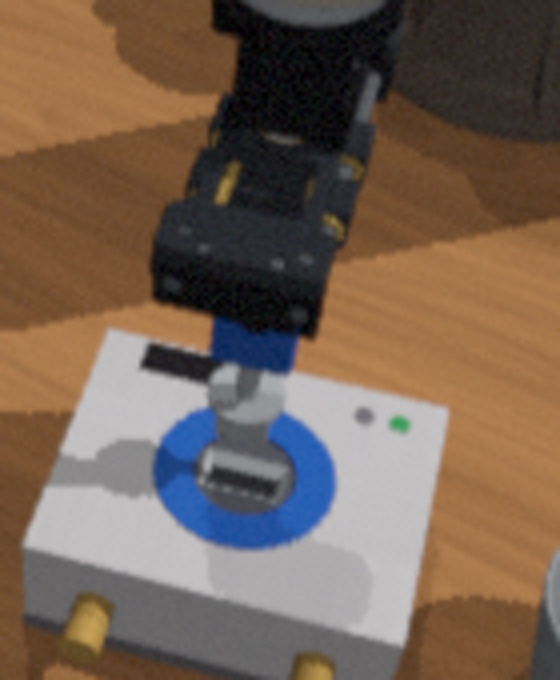

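Emit:
{"fn": "play_rows", "kwargs": {"moves": [[0.004, 0.002, 0, -0.002, 0, -0.005, 0], [0, 0, 0, 0, 0, 0, 0], [0, 0, 0, 0, 0, 0, 0]]}}

```text
t: 10.05
eef_pos: [551.5, 45.6, 187.8]
tcp_rot: [3.14, 0.0, 1.833]
ft_force: [-0.6, -0.4, -0.4]
opening: 0.139
```

```bash
python3 -c "
from h import *
go(550.5,46.7,126,.264)"
```

```text
t 10.05 pos [551.5  45.6 187.8] yang 0.263 shift [ 1.3 -0.7 61.8] az -0.001 tilt [ 0.0018  0.0002 -0.    ] F [-0.6 -0.4 -0.4] op 0.139 q [-0.04  0.4   1.75  0.    1.   -0.3 ]
```

Good. Next: descend to just above the mouth, then insert.

Emit:
{"fn": "play_rows", "kwargs": {"moves": [[0.001, -0.001, 0.015, 0, 0, 0, 0], [0, 0, 0.012, 0, 0, 0, 0], [0, 0, 0, 0, 0, 0, 0], [0, 0, 0, 0, 0, 0, 0]]}}

```text
t: 10.45
eef_pos: [551.1, 46.6, 161.4]
tcp_rot: [3.137, 0.001, 1.834]
ft_force: [-0.1, 0.3, -0.1]
opening: 0.144
```

```bash
python3 -c "
from h import *
go(550.5,46.7,126,.264)
S=read_camera('scene');crop(S,260,120,140,170,4,'s7')"
```

```text
t 10.45 pos [551.1  46.6 161.4] yang 0.263 shift [ 0.3 -0.7 35.4] az -0.001 tilt [ 0.0044  0.001  -0.    ] F [-0.1  0.3 -0.1] op 0.144 q [-0.04  0.43  1.78  0.    0.93 -0.3 ]
```

View pics/s7.png

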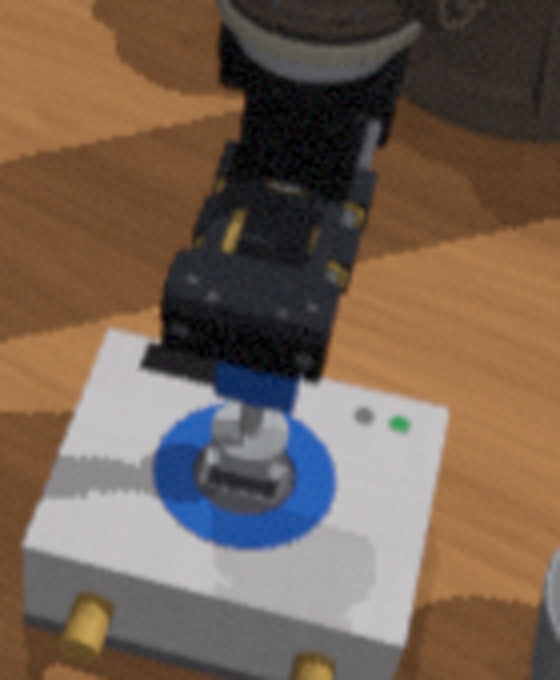

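Emit:
{"fn": "play_rows", "kwargs": {"moves": [[0, -0.001, 0.008, 0, 0, 0, 0], [0, 0, 0.008, 0, 0, 0, 0], [0, 0, 0, 0, 0, 0, 0]]}}

```text
t: 10.8
eef_pos: [550.4, 46.3, 144.8]
tcp_rot: [3.136, 0.001, 1.834]
ft_force: [-1.3, 0.2, -0.9]
opening: 0.14
```

```bash
python3 -c "
from h import *
go(550.5,46.7,126,.264)"
```

```text
t 10.8 pos [550.4  46.3 144.8] yang 0.263 shift [ 0.4  0.1 18.8] az -0.001 tilt [0.0057 0.0014 0.    ] F [-1.3  0.2 -0.9] op 0.14 q [-0.04  0.45  1.8   0.    0.89 -0.3 ]
```

No contact force, so it's going in.

Emit:
{"fn": "play_rows", "kwargs": {"moves": [[0, 0, 0.008, 0.005, 0, 0, 0], [0, 0, 0.007, 0, 0, 0, 0], [0, 0, 0, 0, 0, 0, 0], [0, 0, 0, 0, 0, 0, 0]]}}

```text
t: 11.2
eef_pos: [550.5, 46.2, 128.1]
tcp_rot: [-3.141, 0.001, 1.834]
ft_force: [0.1, 0.0, -0.3]
opening: 0.144
```

```bash
python3 -c "
from h import *
go(550.5,46.7,126,.264)"
```

```text
t 11.2 pos [550.5  46.2 128.1] yang 0.263 shift [0.4 0.2 2.1] az -0.001 tilt [-0.0004  0.0012  0.    ] F [ 0.1  0.  -0.3] op 0.144 q [-0.04  0.47  1.81 -0.    0.86 -0.3 ]
```

Emit:
{"fn": "play_rows", "kwargs": {"moves": [[0, 0, 0.002, 0, 0, 0, 0], [0, 0, 0.001, 0, 0, 0, 0], [0, 0, 0, 0, 0, 0, 0]]}}

```text
t: 11.5
eef_pos: [550.8, 46.2, 125.7]
tcp_rot: [3.141, 0.002, 1.834]
ft_force: [-0.2, -0.7, -1.2]
opening: 0.141
```

```bash
python3 -c "
from h import *
go(550.5,46.7,126,.264)
S=read_camera('scene');crop(S,260,120,140,170,4,'s8')"
```

```text
t 11.5 pos [550.8  46.2 125.7] yang 0.263 shift [ 0.6 -0.2 -0.3] az -0.001 tilt [0.0008 0.0016 0.    ] F [-0.2 -0.7 -1.2] op 0.141 q [-0.04  0.47  1.82 -0.    0.85 -0.3 ]
```

View pics/s8.png

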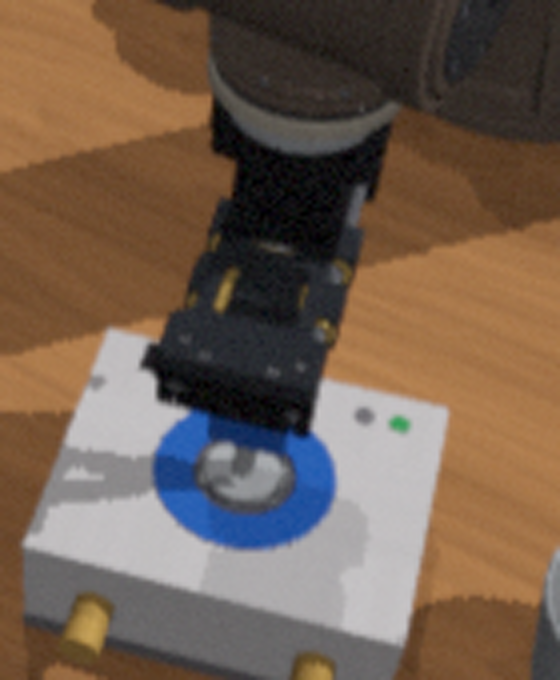

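Emit:
{"fn": "play_rows", "kwargs": {"moves": [[0, 0, 0.0015, 0, 0, 0, 0], [0, 0, 0, 0, 0, 0, 0], [0, 0, 0, 0, 0, 0, 0]]}}

```text
t: 11.85
eef_pos: [551.4, 46.2, 126.0]
tcp_rot: [3.138, 0.003, 1.834]
ft_force: [-0.1, -0.2, -0.8]
opening: 0.142
```

```bash
python3 -c "
from h import *
go(550.5,46.7,126,.264); print(state()['moment'])"
```

```text
t 11.85 pos [551.4  46.2 126. ] yang 0.263 shift [ 0.8 -0.7  0. ] az -0.001 tilt [ 0.0033  0.0025 -0.    ] F [-0.1 -0.2 -0.8] op 0.142 q [-0.04  0.47  1.82 -0.    0.85 -0.3 ]
[-0.10724698  0.03034128  0.03061051]
```

The key is seated: the head works out at about z = 129, with the collar down in the ring. Now turn clockwise (+az).

Emit:
{"fn": "play_rows", "kwargs": {"moves": [[-0.0, 0, 0.0005, 0.002, 0, 0.1, 0], [0, 0, 0.0005, 0, 0, 0.1, 0], [0, 0, 0.0005, 0, 0, 0.1, 0], [0, 0, 0, 0, 0, 0.1, 0], [0, 0, 0, 0, 0, 0, 0]]}}

```text
t: 12.35
eef_pos: [551.8, 46.4, 125.6]
tcp_rot: [3.138, 0.001, 1.42]
ft_force: [-0.3, 0.9, -0.0]
opening: 0.143
```

```bash
python3 -c "
from h import *
go(550.5,46.7,126,.264); print(state()['moment'])"
```

```text
t 12.35 pos [551.8  46.4 125.6] yang -0.151 shift [ 0.1 -1.3 -0.4] az -0.415 tilt [ 0.0038  0.0012 -0.    ] F [-0.3  0.9 -0. ] op 0.143 q [-0.03  0.47  1.82 -0.    0.85  0.12]
[-0.06112948  0.29198966  0.02565916]
```

Emit:
{"fn": "play_rows", "kwargs": {"moves": [[0, -0.001, 0, 0.003, 0, 0.1, 0], [0, 0, 0.0005, 0, 0, 0.1, 0], [0, 0, 0.0005, 0, 0, 0.1, 0], [0, 0, 0, 0, 0, 0.1, 0], [0, 0, 0, 0, 0, 0.1, 0], [0, 0, 0, 0, 0, 0.1, 0], [0, 0, 0, 0, 0, 0.1, 0], [0, 0, 0, 0, 0, 0, 0]]}}

```text
t: 13.15
eef_pos: [550.9, 46.4, 125.5]
tcp_rot: [3.139, 0.0, 0.719]
ft_force: [-0.8, -0.7, 1.9]
opening: 0.142
```

```bash
python3 -c "
from h import *
go(550.5,46.7,126,.264); print(state()['moment'])"
```

```text
t 13.15 pos [550.9  46.4 125.5] yang -0.851 shift [-0.1 -0.5 -0.5] az -1.115 tilt [0.0023 0.0002 0.    ] F [-0.8 -0.7  1.9] op 0.142 q [-0.03  0.47  1.82 -0.    0.85  0.82]
[-0.121459    0.25282439  0.09036693]
```

Emit:
{"fn": "play_rows", "kwargs": {"moves": [[0, 0, 0, 0, 0, 0.06, 0], [0, 0, 0, 0, 0, 0.05, 0], [0, 0, 0, 0, 0, 0, 0], [0, 0, 0, 0, 0, 0, 0]]}}

```text
t: 13.55
eef_pos: [550.8, 46.3, 125.5]
tcp_rot: [3.139, 0.0, 0.626]
ft_force: [-1.0, -0.1, 1.3]
opening: 0.141
```

```bash
python3 -c "
from h import *
go(550.5,46.7,126,.264); print(state()['moment'])"
```

```text
t 13.55 pos [550.8  46.3 125.5] yang -0.945 shift [-0.  -0.5 -0.5] az -1.209 tilt [ 0.0025  0.0003 -0.    ] F [-1.  -0.1  1.3] op 0.141 q [-0.03  0.47  1.82 -0.    0.85  0.91]
[-0.1276755   0.3035972   0.10105113]
```

Emit:
{"fn": "play_rows", "kwargs": {"moves": [[0, 0, 0, 0, 0, 0.05, 0], [0, 0, 0, 0, 0, 0.03, 0], [0, 0, 0, 0, 0, 0, 0]]}}

```text
t: 13.85
eef_pos: [550.8, 46.3, 125.5]
tcp_rot: [3.139, 0.0, 0.552]
ft_force: [-1.3, -0.5, 2.4]
opening: 0.141
```

```bash
python3 -c "
from h import *
go(550.5,46.7,126,.264); print(state()['moment'])
S=read_camera('scene');crop(S,260,120,140,170,4,'s9')
S=read_camera('wrist');crop(S,200,150,160,160,4,'w9')"
```

```text
t 13.85 pos [550.8  46.3 125.5] yang -1.019 shift [-0.1 -0.5 -0.5] az -1.283 tilt [0.0026 0.0002 0.    ] F [-1.3 -0.5  2.4] op 0.141 q [-0.03  0.47  1.82 -0.    0.85  0.99]
[-0.13799622  0.35917355  0.16538656]
```

View pics/w9.png

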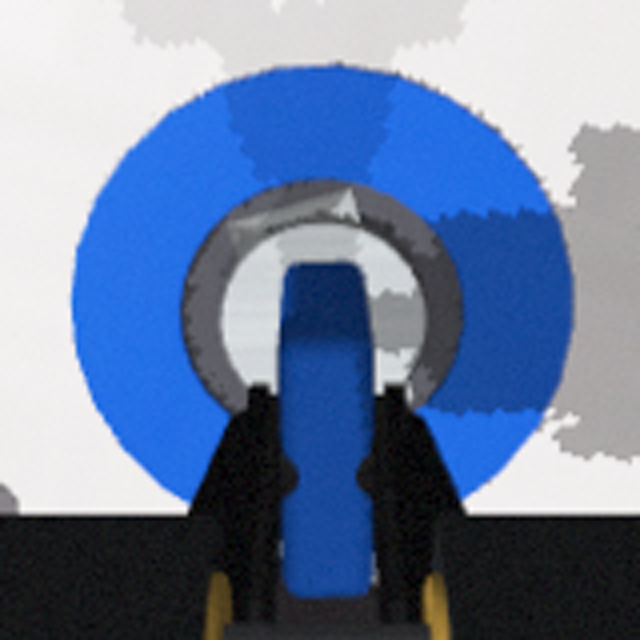

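View pics/s9.png

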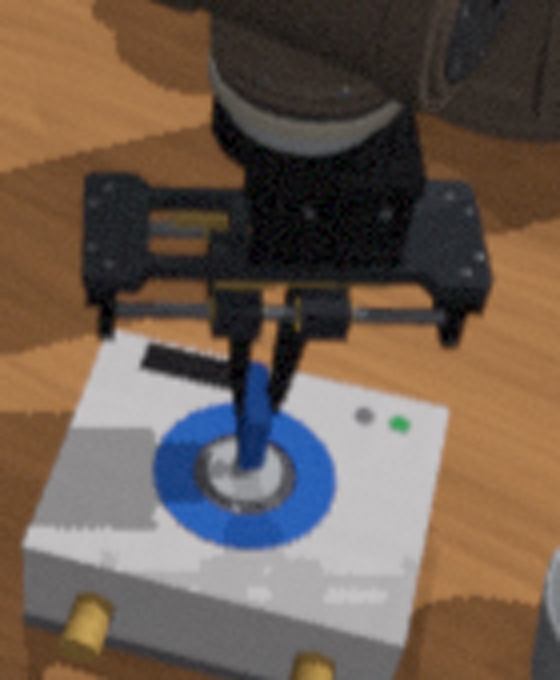

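The key has turned with the jaws and the bevel lags it by about 0.25 rad (crop (340,200)). The moment has risen, so it's at the stop. Now turn it back.

Emit:
{"fn": "play_rows", "kwargs": {"moves": [[0, 0, 0, 0, 0, -0.1, 0], [0, 0, 0, 0, 0, -0.12, 0], [0, 0, 0, 0, 0, -0.12, 0], [0, 0, 0, 0, 0, -0.12, 0], [0, 0, 0, 0, 0, -0.12, 0], [0, 0, 0, 0, 0, -0.1, 0], [0, 0, 0, 0, 0, 0, 0]]}}

```text
t: 14.65
eef_pos: [550.9, 46.7, 125.5]
tcp_rot: [3.14, 0.001, 1.268]
ft_force: [-1.0, 0.5, 1.3]
opening: 0.144
```

```bash
python3 -c "
from h import *
go(550.5,46.7,126,.264); print(state()['moment'])"
```

```text
t 14.65 pos [550.9  46.7 125.5] yang -0.302 shift [-0.1 -0.4 -0.5] az -0.566 tilt [0.0017 0.0008 0.    ] F [-1.   0.5  1.3] op 0.144 q [-0.03  0.47  1.82 -0.    0.85  0.27]
[-0.04066259  0.21340629  0.01902455]
```

Emit:
{"fn": "play_rows", "kwargs": {"moves": [[0, 0, 0, 0, 0, -0.12, 0], [0, 0, 0, 0, 0, -0.12, 0], [0, 0, 0, 0, 0, -0.12, 0], [0, 0, 0, 0, 0, -0.1, 0], [0, 0, 0, 0, 0, -0.08, 0], [0, 0, 0, 0, 0, 0, 0], [0, 0, 0, 0, 0, 0, 0]]}}

```text
t: 15.35
eef_pos: [551.6, 46.4, 125.5]
tcp_rot: [3.139, 0.002, 1.811]
ft_force: [-0.7, 0.8, 2.1]
opening: 0.145
```

```bash
python3 -c "
from h import *
go(550.5,46.7,126,.264); print(state()['moment'])
S=read_camera('wrist');crop(S,200,150,160,160,4,'w10')"
```

```text
t 15.35 pos [551.6  46.4 125.5] yang 0.24 shift [ 0.6 -1.  -0.5] az -0.024 tilt [0.0026 0.002  0.    ] F [-0.7  0.8  2.1] op 0.145 q [-0.03  0.47  1.82 -0.    0.85 -0.27]
[-0.04250353  0.14173058  0.03761652]
```

View pics/w10.png

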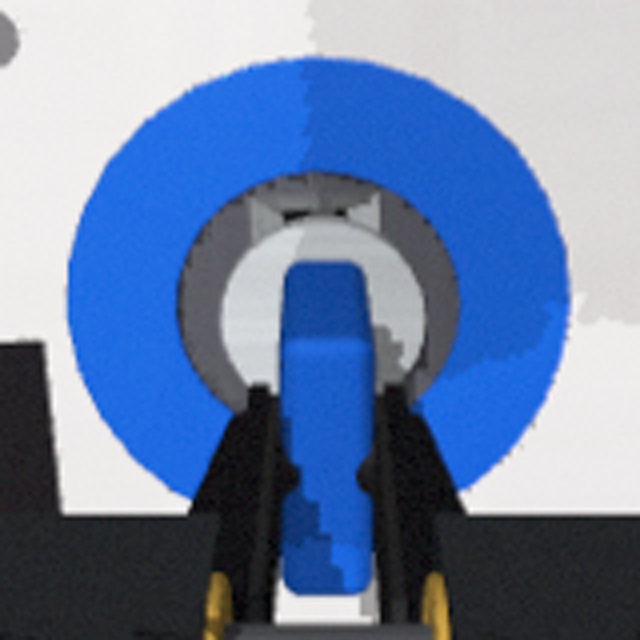

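The bevel is back in line with the key (crop (315,210)), so the lock is home. Small trim, then pull out.

Emit:
{"fn": "play_rows", "kwargs": {"moves": [[0, -0.001, 0, 0, 0, -0.024, 0], [0, 0, 0, 0, 0, 0, 0], [0, 0, -0.01, 0, 0, 0, 0], [0, 0, -0.02, 0, 0, 0, 0], [0, 0, -0.02, 0, 0, 0, 0], [0, 0, -0.03, 0, 0, 0, 0], [0, 0, -0.03, 0, 0, 0, 0], [0, 0, 0, 0, 0, 0, 0]]}}

```text
t: 16.2
eef_pos: [549.2, 46.5, 241.3]
tcp_rot: [-3.141, 0.001, 1.83]
ft_force: [0.4, -0.2, -1.0]
opening: 0.14
```

```bash
python3 - <<'E'
from h import *
import pickle
T=read_camera('top');crop(T,100,150,200,140,4,'t11')
S=read_camera('scene');crop(S,260,80,200,230,3,'s11')
c=pickle.load(open('w1.pkl','rb'));crop(c,250,0,140,85,5,'w1cad')
go(512,263.4,235,.264)
E
```

```text
t 16.3 pos [547.9  46.5 237.8] yang 0.259 shift [218.9  20.9   2.8] az -0.005 tilt [-0.005  -0.0006  0.    ] F [ 0.6 -0.1 -1.6] op 0.143 q [-0.03  0.34  1.69 -0.    1.12 -0.29]
```

View pics/t11.png

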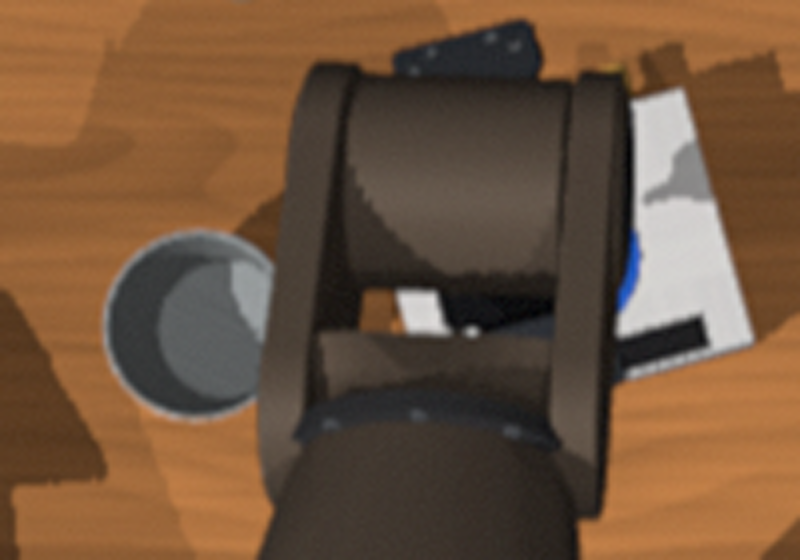

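View pics/s11.png

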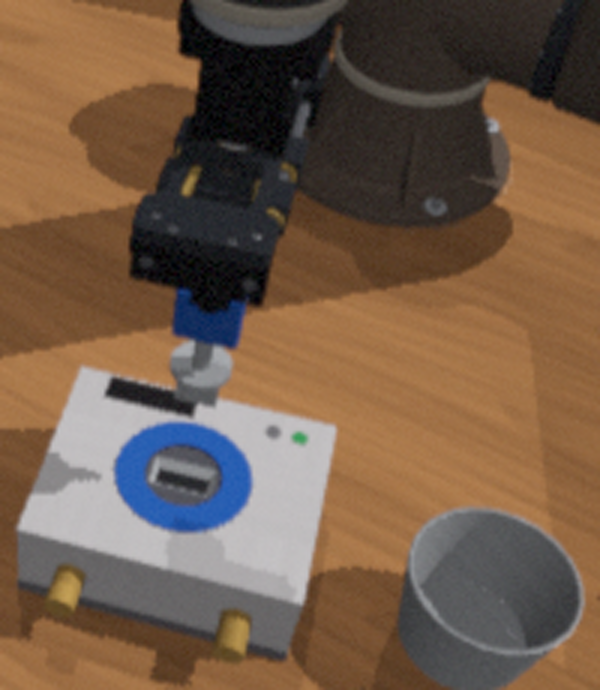

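The key is out with the slot at home, and the caddy is at (425,275) in the scene. Cross-checking the caddy position while moving.

```bash
python3 - <<'E'
from h import *
import pickle
S,T=pickle.load(open("c0.pkl","rb"))
print(plane(S,424.8,274.8,80))
P=np.array([plane(T,110+a/6,190+b/6,80) for a,b in((97,245),(387,245),(242,102),(242,388))]);print(P.round(1))
E
```

```text
[518.50485582 265.7337344   80.        ]
[[511.4 321.   80. ]
 [511.1 203.8  80. ]
 [569.2 263.1  80. ]
 [453.7 261.6  80. ]]
```

Emit:
{"fn": "play_rows", "kwargs": {"moves": [[0.03, 0.003, 0, 0, 0, 0, 0], [0.045, 0.004, 0, 0, 0, 0, 0], [0.045, 0.004, 0, 0, 0, 0, 0], [0.045, 0.004, 0, 0, 0, 0, 0], [0.03, 0.003, 0, 0, 0, 0, 0], [0.01, 0.001, 0, 0, 0, 0, 0], [0, 0, 0, 0, 0, 0, 0]]}}

```text
t: 17.0
eef_pos: [509.2, 254.8, 228.9]
tcp_rot: [-3.122, -0.0, 1.825]
ft_force: [0.0, -0.7, -0.8]
opening: 0.143
```

```bash
python3 -c "
from h import *
go(511,263.4,180,.264)"
```

```text
t 17.0 pos [509.2 254.8 228.9] yang 0.255 shift [ 7.8  4.9 48.8] az -0.009 tilt [-0.02   -0.0004  0.    ] F [ 0.  -0.7 -0.8] op 0.143 q [0.35 0.39 1.64 0.   1.13 0.09]
```

Emit:
{"fn": "play_rows", "kwargs": {"moves": [[0.006, 0.003, 0.01, -0.02, 0, 0, 0], [0, 0, 0.02, 0, 0, 0, 0], [0, 0, 0.01, 0, 0, 0, 0], [0, 0, 0, 0, 0, 0, 0], [0, 0, 0, 0, 0, 0, 0]]}}

```text
t: 17.5
eef_pos: [511.1, 256.5, 185.7]
tcp_rot: [-3.138, 0.001, 1.822]
ft_force: [0.2, 0.7, -1.3]
opening: 0.145
```

```bash
python3 -c "
from h import *
go(512.5,263.2,88,.264)
S=read_camera('scene');crop(S,340,150,160,180,4,'s12')
S=read_camera('wrist');cv2.imwrite('pics/w12.png',S['img'][:,:,::-1])"
```

```text
t 17.5 pos [511.1 256.5 185.7] yang 0.251 shift [ 6.2  3.4 97.7] az -0.013 tilt [-0.0032  0.001  -0.    ] F [ 0.2  0.7 -1.3] op 0.145 q [ 0.35  0.43  1.7  -0.    1.02  0.1 ]
```

View pics/s12.png

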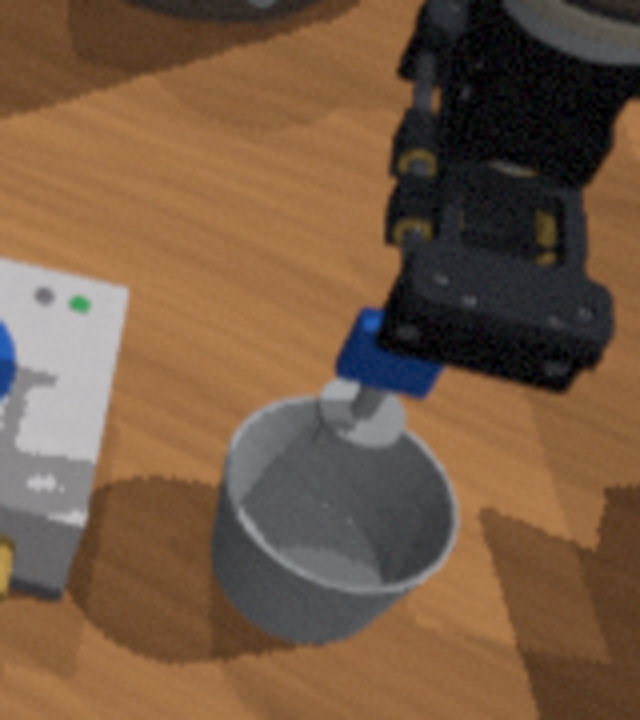

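View pics/w12.png

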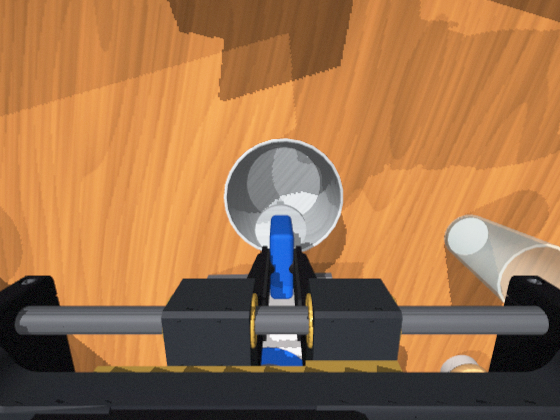

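```bash
python3 - <<'E'
from h import *
c=read_camera('wrist')
# rim extremes l,r,top ; ellipse left (225,193) right (343,193) top (284,139)
for u,v in((225,193),(343,193),(284,139),(284,253)): print(plane(c,u,v,80).round(1))
go(512.5,263.2,88,.264)
E
```

```text
[455.2 257.5  80. ]
[565.3 285.7  80. ]
[497.6 320.7  80. ]
[525.9 211.   80. ]
t 17.65 pos [511.1 257.  186.2] yang 0.252 shift [ 5.7  3.1 98.2] az -0.012 tilt [-0.002   0.0008 -0.    ] F [-0.3 -0.5 -1. ] op 0.143 q [ 0.35  0.43  1.7  -0.    1.02  0.1 ]
```

Emit:
{"fn": "play_rows", "kwargs": {"moves": [[0.006, 0.002, 0.01, -0.002, 0, 0, 0], [0, 0, 0.02, 0, 0, 0, 0], [0, 0, 0.02, 0, 0, 0, 0], [0, 0, 0, 0, 0, 0, 0], [0, 0, 0, 0, 0, 0, 0]]}}

```text
t: 18.15
eef_pos: [512.6, 265.2, 135.5]
tcp_rot: [3.137, 0.0, 1.822]
ft_force: [0.1, -0.7, 0.3]
opening: 0.14
```

```bash
python3 -c "
from h import *
go(512,264.5,88,.264)"
```

```text
t 18.15 pos [512.6 265.2 135.5] yang 0.252 shift [-0.5 -1.  47.5] az -0.012 tilt [ 0.0045  0.0002 -0.    ] F [ 0.1 -0.7  0.3] op 0.14 q [ 0.36  0.49  1.75 -0.    0.9   0.11]
```

Emit:
{"fn": "play_rows", "kwargs": {"moves": [[0, 0, 0.015, 0.004, 0, 0, 0], [0, 0, 0.015, 0, 0, 0, 0], [0, 0, 0.01, 0, 0, 0, 0], [0, 0, 0, 0, 0, 0, 0], [0, 0, 0, 0, 0, 0, 0]]}}

```text
t: 18.65
eef_pos: [513.8, 266.1, 94.7]
tcp_rot: [3.138, -0.0, 1.823]
ft_force: [0.5, -0.3, -0.7]
opening: 0.138
```

```bash
python3 -c "
from h import *
go(512,264.5,88,.264)
S=read_camera('scene');crop(S,340,150,160,180,4,'s13')"
```

```text
t 18.65 pos [513.8 266.1  94.7] yang 0.252 shift [-1.1 -2.1  6.7] az -0.012 tilt [ 0.0036 -0.0003 -0.    ] F [ 0.5 -0.3 -0.7] op 0.138 q [ 0.36  0.54  1.78 -0.    0.81  0.11]
```

View pics/s13.png

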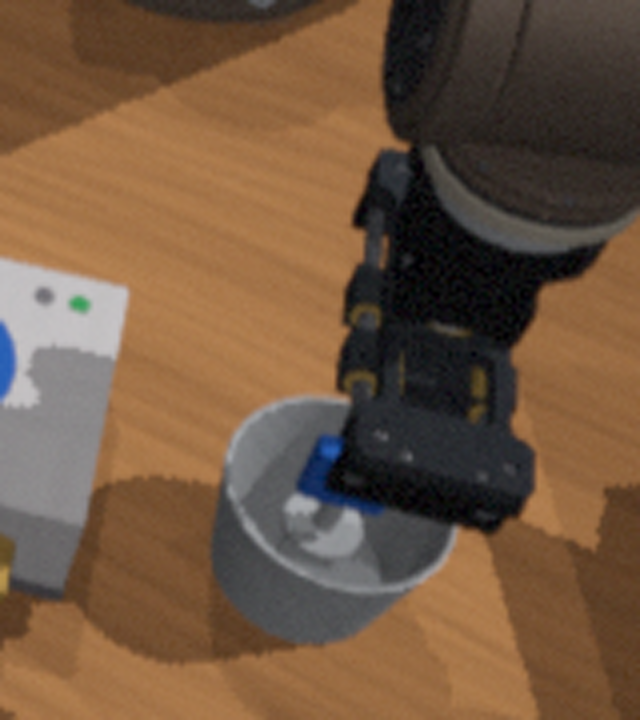

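The key is well inside the cup. Lower it a bit more and release with a partial opening.

Emit:
{"fn": "play_rows", "kwargs": {"moves": [[-0.001, -0.001, 0.006, 0.003, 0, 0, 0], [0, 0, 0, 0, 0, 0, 0], [0, 0, 0, 0, 0, 0, 30], [0, 0, 0, 0, 0, 0, 40], [0, 0, 0, 0, 0, 0, 40], [0, 0, 0, 0, 0, 0, 40]]}}

```text
t: 19.3
eef_pos: [513.9, 265.1, 90.0]
tcp_rot: [3.138, -0.001, 1.823]
ft_force: [0.7, -0.1, -0.0]
opening: 0.384
```

```bash
python3 -c "
from h import *
go(512,264.5,88,.264)
S=read_camera('scene');crop(S,340,150,160,180,4,'s14')
S=read_camera('wrist');cv2.imwrite('pics/w14.png',S['img'][:,:,::-1])"
```

```text
t 19.3 pos [513.9 265.1  90. ] yang 0.252 shift [-0.1 -2.   2. ] az -0.012 tilt [ 0.0036 -0.0007  0.    ] F [ 0.7 -0.1 -0. ] op 0.384 q [0.36 0.55 1.79 0.   0.8  0.11]
```

View pics/w14.png

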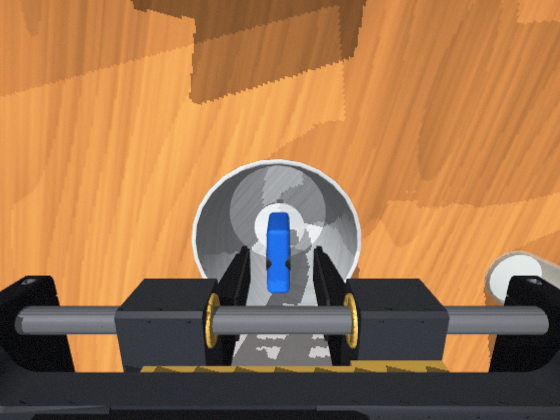

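View pics/s14.png

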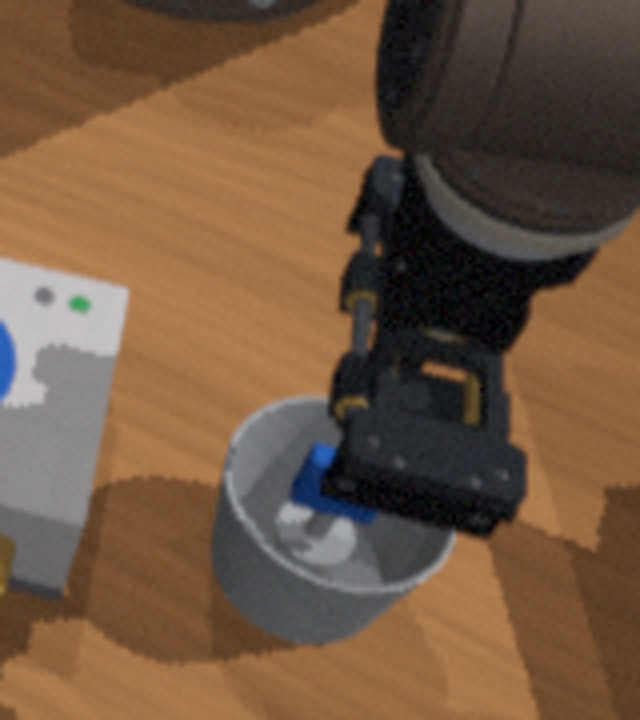

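It's released: the key sits between the open fingers with clearance. Lift away.

Emit:
{"fn": "play_rows", "kwargs": {"moves": [[0, 0, -0.015, 0, 0, 0, 40], [0, 0, -0.02, 0, 0, 0, 40], [0, 0, -0.03, 0, 0, 0, 40], [0, 0, -0.03, 0, 0, 0, 40], [0, 0, -0.03, 0, 0, 0, 40], [0, 0, 0, 0, 0, 0, 40], [0, 0, 0, 0, 0, 0, 40], [0, 0, 0, 0, 0, 0, 40]]}}

```text
t: 20.2
eef_pos: [512.7, 264.6, 218.5]
tcp_rot: [3.141, -0.0, 1.823]
ft_force: [0.4, -0.4, 0.1]
opening: 0.402
```

Emit:
{"fn": "play_rows", "kwargs": {"moves": [[-0.03, 0, -0.01, 0, 0, 0, 40], [-0.03, 0, 0, 0, 0, 0, 40], [-0.03, 0, 0, 0, 0, 0, 40], [-0.03, 0, 0, 0, 0, 0, 40], [0, 0, 0, 0, 0, 0, 40], [0, 0, 0, 0, 0, 0, 40], [0, 0, 0, 0, 0, 0, 40], [0, 0, 0, 0, 0, 0, 40]]}}

```text
t: 21.0
eef_pos: [540.7, 145.8, 220.7]
tcp_rot: [-3.13, -0.001, 1.825]
ft_force: [0.2, 0.5, -0.0]
opening: 0.397
```

```bash
python3 -c "
from h import *
import time
S=read_camera('scene');crop(S,260,150,220,180,3,'s15')
S=read_camera('wrist');cv2.imwrite('pics/w15.png',S['img'][:,:,::-1])
go(512,264.5,88,.264)"
```

```text
t 21.1 pos [540.7 145.8 220.9] yang 0.255 shift [121.9   3.6 133.1] az -0.009 tilt [-0.0114 -0.0014 -0.    ] F [ 0.5  0.2 -0.6] op 0.4 q [ 0.15  0.38  1.68  0.    1.09 -0.11]
```

View pics/s15.png

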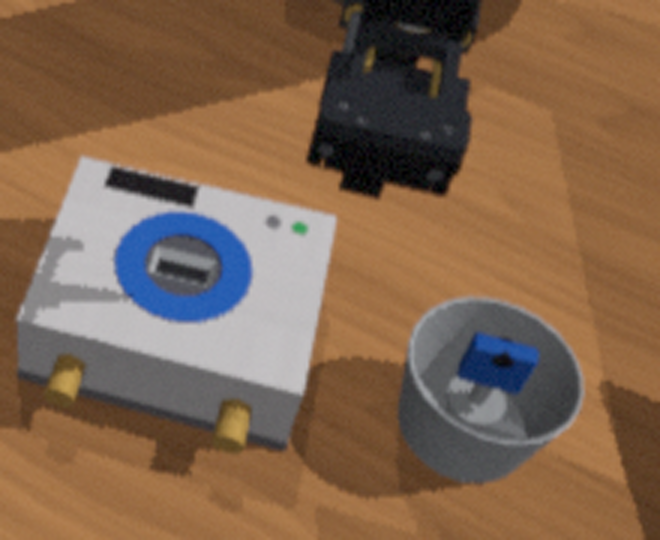

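View pics/w15.png

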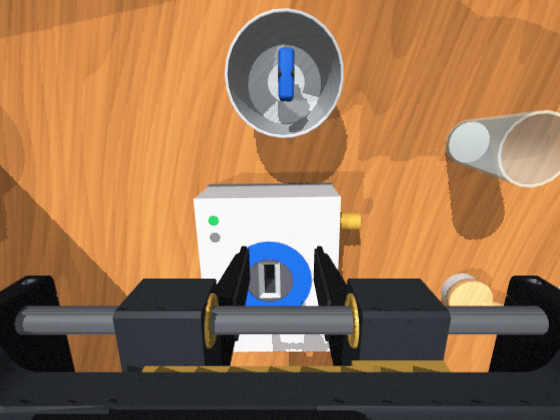

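The key stands in the upright caddy (head at (500,362) in the crop) and the slot is at home. Let it settle a moment and check that it's still.

Emit:
{"fn": "play_rows", "kwargs": {"moves": [[0, 0, 0, 0, 0, 0, 40], [0, 0, 0, 0, 0, 0, 40], [0, 0, 0, 0, 0, 0, 40], [0, 0, 0, 0, 0, 0, 40], [0, 0, 0, 0, 0, 0, 40], [0, 0, 0, 0, 0, 0, 40], [0, 0, 0, 0, 0, 0, 40], [0, 0, 0, 0, 0, 0, 40]]}}

```text
t: 21.9
eef_pos: [540.5, 147.0, 221.2]
tcp_rot: [-3.131, -0.001, 1.827]
ft_force: [-0.6, 0.1, -0.8]
opening: 0.402
```

```bash
python3 -c "
from h import *
a=cv2.imread('pics/s15.png');S=read_camera('scene');crop(S,260,150,220,180,3,'s16');b=cv2.imread('pics/s16.png')
f=lambda i:[np.round(np.argwhere(cv2.inRange(cv2.cvtColor(i[290:500,390:600],cv2.COLOR_BGR2HSV),(105,150,60),(125,255,255))).mean(0),2)]
print(f(a),f(b))
print(job_done())"
```

```text
[array([ 72.4 , 107.92])] [array([ 71.8 , 107.93])]
the job is handed in; nothing more can be done
None
```

The blue key went into the keyhole, was turned about 1.28 rad clockwise to the stop and back to the yaw it went in at. I then pulled it out, stood it in the caddy and let go. The job was handed in at about 22 s of the 59 s allowed; no verdict came back.

- **Insertion and turn:** I worked out the head at about z = 129 mm when seated, from the arm pose and grip offset. The jaws stayed within about 1.5 mm of the keyhole centre, and the wrist moment rose to about 0.17 N m at the stop. No clear contact force showed as the collar seated, so "fully in" rests on that height and the picture of the collar down in the ring.
- **Final checks:** the last views show the caddy upright, the key standing in it, the slot at home and the gripper clear of everything. The key's head shifted by only 0.2 original pixels over the last 0.9 s, so it looked at rest.
- **Disagreement:** a rough reading of the caddy centre from the scene view was about 6 mm off the top and wrist views. I used the top and wrist values.

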